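# Clear the mug off the lock box and hold its latch open with the key

## Task

The mug is standing on the lid of the steel lock box: hang it by its handle on the free upper arm of the mug tree. Then take the oblong-headed key from the wooden block, work it past the stiff pins until it is fully home in the lock in the lid, turn it clockwise a quarter turn as far as it goes, and finish still gripping it there, held turned against the spring, so that I can lift the lid. Leave everything else on the worktop where it is.

Things in the scene. Friction and masses are not known exactly. Their poses are not given: they have to be found in the camera images.
- mug: white ceramic mug, 64 mm across, 80 mm tall, 3 mm wall, about 0.17 kg, standing upright on the lock box's lid. Origin: centre of its underside, z up. Its handle is a loop of 8 mm round bar in the mug's y-z plane at +y, reaching 69 mm from the mug's axis; its opening runs from y = 32 to 61 mm, z = 22 to 68 mm.
- mug_handle (a point): middle of the opening of the mug's handle (mug frame: 0, 46, 45 mm)
- mug_tree: wooden mug tree, fixed. Origin: centre of its round foot's underside (foot 150 mm across). Post 18 mm across with a 26 mm ball on top, 279 mm tall in all. Two upper arms, along the tree's -x (free) and +x (a like mug hangs there, fixed). Two empty lower arms, 115 to 136 mm high, reach 88 mm out along +y and -y.
- free_arm (a point): point on the axis of the free upper arm, 55 mm from the post's axis, 230 mm high; axes as the tree's. The arm is 10 mm thick, runs along -x from the post (where it is 215 mm high), rises 15 degrees outward and ends in a 15 mm ball centred 85 mm from the post's axis, 238 mm high.
- lockbox: grey painted steel lock box with hinged lid and carrying handles at the ends, fixed; lid 186 mm (x) by 246 mm (y), its flat top at 120 mm. Origin: centre of its underside; its front is at -x.
- keyway (a point): centre of the mouth of the keyway in the lock's brass plug, 123 mm high, in the front half of the lid; z up, axes as the box's. The slot is 11.5 mm long (y) and 4.7 mm wide (x), its long edges bevelled to 10.7 mm over the top 3 mm; the key goes straight down. Two sprung sticky pins 16 and 21 mm deep resist it with 5 to 20 N over the last 12 mm.
- cylinder (a joint): angle of the lock's plug (rad): 0 as sprung (slot along the box's y), growing clockwise seen from above to the stop at 1.62. The spring pulls it back with up to 0.09 Nm. A gate blocks it beyond about 0.3 (0.6 if twisted hard) until the key is within 1.5 mm of home. The key has about 0.1 rad of play in the slot.
- box_key: the lock box's key, standing blade down in a slot of the wooden block, about 30 g: black moulded oblong head 9 mm thick (x), 30 mm wide (y), 36 mm tall (z). Origin: centre of the head's underside, the shoulder that rests on the block's top, or on the plug's face when home; z up. It is the same either way round.
- round_key: another key, in the block's other slot: black round head 25 mm across and 8 mm thick; leave it
- key_block: wooden block, 44 mm (x) by 124 mm (y) by 45 mm tall, fixed, with two slots 60 mm apart along its y, 36 mm deep, in which the two keys stand with their width along the block's y. Origin: centre of its underside.
- seed_tray_a: seed tray, black cells in a green base, 156 by 206 mm, 56 mm tall; bystander
- plate: blue saucer, 130 mm across, 20 mm tall; bystander
- sponge: yellow and green sponge, 65 by 105 by 34 mm; bystander
- soap_bottle: bottle, 60 mm across, 190 mm tall; bystander
- flower_pot: terracotta pot, 110 mm across, 90 mm tall; bystander
- wooden_spoon: wooden spoon, 240 mm long, lying flat; bystander
- key_tip (a point): tip of that key's flat steel blade, 30 mm below the key's origin. The blade is 10 mm wide (y) and 3.5 mm thick (x), tapering over its last 10 mm to 3 by 1.6 mm, with a 5 mm wide waist 7.5 to 15 mm below the origin.
Not all that is in view belongs to the job. Of the things shaped like the mug, the white one is meant.

How it is judged:
On the way, in this order (a step that is already met when the one before it is completed fails the run):
1. the mug hangs by its handle on the free upper arm of the tree, let go (contact force between mug and mug_tree above 0.5 N and distance between mug_handle and free_arm below 0.045 m and contact force between mug and the fingers below 0.05 N and contact force between mug and lockbox below 0.05 N), for 0.3 s.
2. the key is fully home in the lock, not yet turned (z of box_key in the frame of keyway below 0.003 m and horizontal distance between box_key and keyway below 0.004 m and value of joint cylinder below 0.5 rad), for 0.1 s.
3. the key is turned a quarter clockwise and held (value of joint cylinder above 1.3 rad and contact force between box_key and the fingers above 2 N), for 0.5 s.
At the end, for the whole second after the job is handed in: Still gripping (over 2 N): plug turned clockwise over 1.3 rad, key home (within 3 mm of the face, centred to 4 mm); the mug hangs at rest by its handle on the free upper arm (handle middle within 45 mm of the given point), carried by the tree alone (all of step 1 and all of step 3 and z of box_key in the frame of keyway below 0.003 m and horizontal distance between box_key and keyway below 0.004 m and height (world z) of mug above 0.1 m and linear speed of mug below 0.1 m/s); the arm keeps its last pose, push and grip.
It fails at once if a bystander is shoved or taken (moved more than 40 mm) (distance of any of round_key, seed_tray_a, plate, sponge, soap_bottle, flower_pot, wooden_spoon from where it was at the start of the episode above 0.04 m).
It also fails if it takes over 72 s, if anything falls off the work surface, if the arm or the gripper's body presses on something with over 40 N, if the wrist force passes 120 N, or if a joint passes its speed limit or range.

## Robot

A 6-joint arm with a two-finger parallel gripper is mounted at the origin on the work surface. World frame = base frame: x ahead of the robot, y to its left, z up, the work surface at z = 0. Lengths are in m, angles in rad, forces in N, time in s.
With the tool pointing down it reaches from about 0.4 to 0.925 m from the base axis. Payload 12.5 kg.
Tool frame: the origin (TCP) lies midway between the tips of the shut fingers; the grasp point (between the pads) lies 19 mm behind it (bot.grasp_offset is the distance from the TCP to the grasp point, in m); z points along the fingers, y is the line along which they close (so a half turn about z gives the same grasp; the last joint's range is limited). The gripper opens to 95 mm and grips with 3 to 60 N. Pads are 20 mm wide; open, the fingers measure 119 mm over their backs; the gripper's body (75 mm by 180 mm) begins 59 mm behind the grasp point.
Start: joints at [-1.23, 0.491, 1.559, -0, 1.092, -0.106], TCP at [0.27, -0.564, 0.215] pointing down, gripper open.
Joint ranges: [-3.1, 3.1], [-0.84, 2.19], [0.05, 2.79], [-1.13, 4.28], [0.06, 2.93], [-2.69, 2.69]. Speed limits (rad/s): [2.22, 2.22, 2.79, 3.14, 3.14, 3.14].

## Interface

Orientations are given as a rotation vector (axis times angle).
In Python, from workcell import bot gives the robot as it stands.
- The arm moves only by the tool step_arm, never from a script. Its argument "series" is a list of rows, each an object of numbers: "tx", "ty", "tz": the shift along the tool's x, y, z in cm; "wx", "wy", "wz": the turn, a rotation vector about the tool's x, y, z in degrees. In form: [{"tx": .., "ty": .., "tz": .., "wx": .., "wy": .., "wz": ..}, ...]. A call has 1 to 20 rows; each row shifts and turns the commanded pose from where the row before left it, along the tool's axes as they then stand; what a row does not reach is not made up. A row lasts 1/12 s, in which the tool goes at most 41.7 mm and 7.16 degrees, less where a joint would pass 70% of its speed; a pose out of reach is approached as far as the arm can. A call with a gripper value outside its range is refused whole. "jaw" is the opening, from 0 (shut) to 1 (fully open), set as the call begins (left out, the last holds). The fingers move at their own pace and stop on an object; the grip force is fixed at half the most. Time passes only in rows, so rows that do not move let the fingers close. It gives the time, the measured TCP pose, the force, the opening and the grip force at its end, in the units of the state.
- bot.sense(): the state, without advancing time (a new reading comes with each control period).
- bot.snapshot(name): name is "scene" or "top" or "wrist"; returns a dict with "color" (420x560x3 uint8, red, green, blue), "K" (3x3 intrinsics, pixels), "k1" (the pictures are not rectified: a ray, as slopes to the right and down, at radius r is drawn at 1 + k1 r^2 times it, then the intrinsics apply), "origin" and "orientation" of the camera in the world; the wrist camera has in their place "mount" (4x4, takes a point from camera to tool coordinates, whose origin is the TCP and whose axes are the flange's). Camera axes: x right, y down, z forward; pixel columns grow to the right and rows downward; lengths in m; the calibration is good to about 2 mm. A picture is of the moment at which its call begins: read the wrist's pose just before it. There is no depth.
- bot.finish_job(): hands the job in; it is judged then, once.
The state is a dict: "clock": time; "joints": joint angles; "qvel": joint speeds; "joint_torque": joint torques, N m; "position": TCP position; "tcp_rot": TCP orientation; "contact_force": force on the tool from outside, world axes, zero at the start; "torque": the same for the moment, N m; "opening": opening from 0.0 (shut) to 1.0 (fully open); "grasp_force": force on a finger pad.
Only numpy, scipy, OpenCV 4.12 (cv2) and the standard library are available. Lean on these libraries where they do the work, as an engineer would, in place of code of your own. Each camera call takes 0.05 s, during which the arm holds its last target. There are 200 camera calls.

## Working session

There is one attempt and no reset: what is moved stays moved. The work goes in short steps, Python scripts to look and compute and a tool call to move; the robot and the scene stay as the last step left them, time stands still between calls to the robot, and variables do not carry over. Pictures are saved under pics/ and viewed, at most 10 in all, crops included, and the job is handed in when it is done.

Besides the shell and the picture viewer there is one more tool, called after ">>>" in YAML: its name, and indented under it one key for each argument. step_arm: Moves the arm, as the interface text tells. Its arguments: {"type":"object","properties":{"series":{"type":"array"},"jaw":{"type":"number"}},"required":["series"]}

```bash
mkdir -p pics; ls
python3 - <<'E'
from workcell import bot
import cv2,pickle
s=bot.sense();print({k:s[k] for k in('clock','position','tcp_rot','opening','contact_force')},bot.grasp_offset)
for n in('scene','top','wrist'):
    d=bot.snapshot(n);pickle.dump(d,open(n+'0.pkl','wb'))
    cv2.imwrite(f'pics/{n}0.png',cv2.cvtColor(d['color'],cv2.COLOR_RGB2BGR))
    print(n,{k:v for k,v in d.items() if k!='color'})
E
```

```text
pics
{'clock': 0.0, 'position': array([ 0.27001264, -0.56341623,  0.21408728]), 'tcp_rot': array([-3.06250999e+00, -6.95779884e-01,  1.88323116e-04]), 'opening': 0.9974660316922396, 'contact_force': array([-0.02451307,  0.0145276 ,  0.07993101])} 0.0188
scene {'K': array([[445.37729727,   0.        , 280.35012577],
       [  0.        , 445.37729727, 207.8569284 ],
       [  0.        ,   0.        ,   1.        ]]), 'k1': -0.1425744177197613, 'origin': array([ 1.36060202, -0.22827158,  0.82221743]), 'orientation': array([-1.76576304, -1.49948865,  0.74228235])}
top {'K': array([[394.86016839,   0.        , 284.06738643],
       [  0.        , 394.86016839, 205.11923431],
       [  0.        ,   0.        ,   1.        ]]), 'k1': -0.07438159284169267, 'origin': array([ 0.37277853, -0.0851678 ,  1.40705037]), 'orientation': array([-2.1996756 ,  2.13814236, -0.13253995])}
wrist {'K': array([[323.62616949,   0.        , 280.31277626],
       [  0.        , 323.62616949, 212.74830996],
       [  0.        ,   0.        ,   1.        ]]), 'k1': -0.05126790679774467, 'mount': array([[ 1.07505785e-03, -9.67419819e-01, -2.53175309e-01,
         7.04949654e-02],
       [ 9.99999384e-01,  9.69757041e-04,  5.40712296e-04,
        -6.50141948e-04],
       [-2.77577253e-04, -2.53175734e-01,  9.67420266e-01,
        -1.70026531e-01],
       [ 0.00000000e+00,  0.00000000e+00,  0.00000000e+00,
         1.00000000e+00]])}
```

View pics/scene0.png

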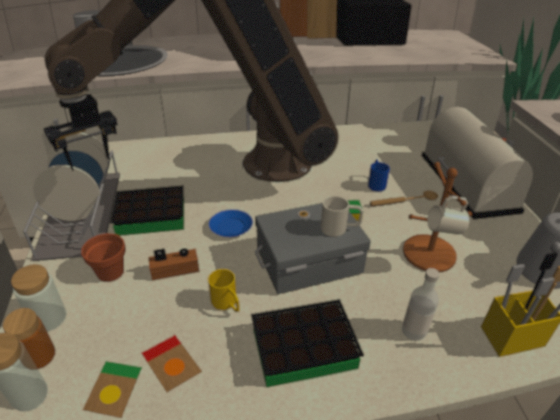

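View pics/top0.png

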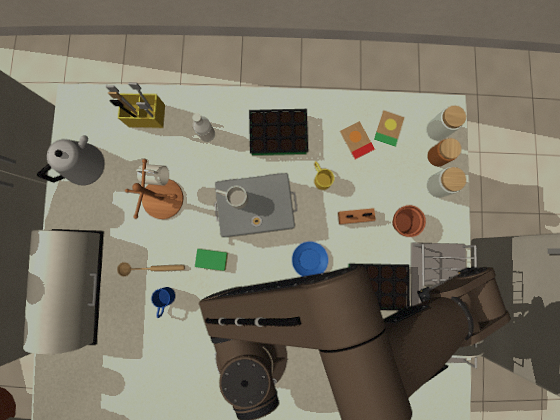

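The scene view shows the white mug at (335,215) on the box lid, the lock near (305,214), the tree at (435,220) and the key block at (173,263). In the top view the mug is at (236,196), the lock (257,222), the tree (160,198) and the block (357,217). I'll zoom in on these.

```bash
cat > h.py <<'E'
import numpy as np,cv2,pickle
from scipy.spatial.transform import Rotation as R
def load(n): return pickle.load(open(n+'.pkl','rb'))
def pose(d,tcp=None):
    if 'mount' in d:
        p,r=tcp; Rt=R.from_rotvec(r).as_matrix(); M=d['mount']
        return Rt@M[:3,3]+p, Rt@M[:3,:3]
    return d['origin'],R.from_rotvec(d['orientation']).as_matrix()
def ray(d,uv,tcp=None):
    o,Rc=pose(d,tcp);K=d['K']
    s=(np.array(uv,float)-K[:2,2])/[K[0,0],K[1,1]]
    u=s.copy()
    for _ in range(20): u=s/(1+d['k1']*(u@u))
    v=Rc@np.array([*u,1]); return o,v/np.linalg.norm(v)
def onz(d,uv,z,tcp=None):
    o,v=ray(d,uv,tcp); return o+v*(z-o[2])/v[2]
def proj(d,p,tcp=None):
    o,Rc=pose(d,tcp); c=Rc.T@(np.array(p)-o); u=c[:2]/c[2]; u=u*(1+d['k1']*(u@u))
    return u*[d['K'][0,0],d['K'][1,1]]+d['K'][:2,2]
def meet(a,b):
    (o1,v1),(o2,v2)=a,b
    t=np.linalg.lstsq(np.c_[v1,-v2],o2-o1,rcond=None)[0]
    p,q=o1+v1*t[0],o2+v2*t[1]; return (p+q)/2,np.linalg.norm(p-q)
def crop(d,x,y,w,h,k):
    return cv2.resize(cv2.cvtColor(d['color'][y:y+h,x:x+w],cv2.COLOR_RGB2BGR),None,fx=k,fy=k,interpolation=cv2.INTER_CUBIC)
E
python3 - <<'E'
from h import *
t,s=load('top0'),load('scene0')
a=np.hstack([crop(t,120,150,80,75,5),crop(t,210,170,80,75,5)])
b=np.hstack([crop(t,330,195,50,45,4),crop(s,400,160,75,45,4),crop(s,290,195,75,45,4)])
def row(i): return i if i.shape[1]==800 else np.hstack([i,np.zeros((i.shape[0],800-i.shape[1],3),np.uint8)])
im=np.vstack([row(a),row(b)]); print(im.shape)
im=cv2.convertScaleAbs(im,alpha=1.4); cv2.imwrite('pics/crops.png',im)
E
```

```text
(555, 800, 3)
```

View pics/crops.png

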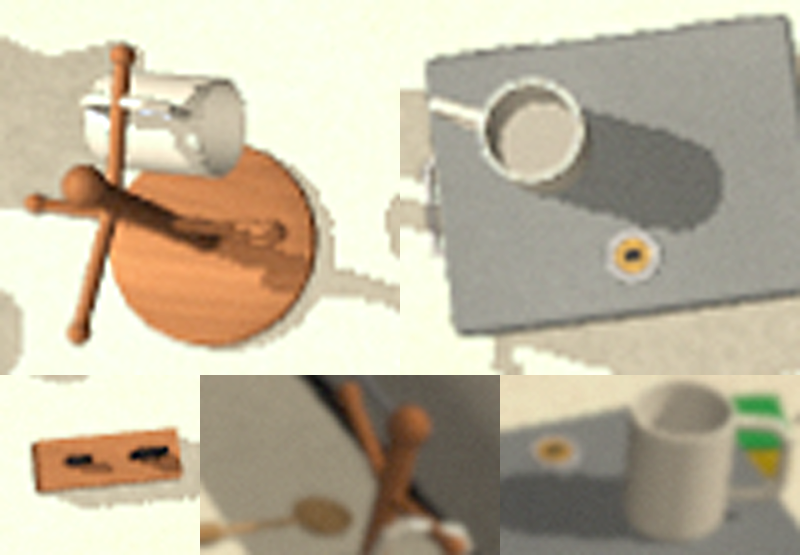

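The crops give these top-camera pixels:
- Mug rim centre (236.6,196), with the handle pointing to (216.6,190.4), roughly world +y.
- Plug (256.4,221).
- Tree: top ball (136.6,187), free-arm ball (135.6,216.4), occupied-arm ball (144.4,161).
- Keys at (367.5,214.5), the oblong one, and (349.5,216.3).

```bash
cat >> h.py <<'E'
def report():
    from workcell import bot
    s=bot.sense(); return s
E
python3 - <<'E'
from h import *
t,s=load('top0'),load('scene0')
np.set_printoptions(precision=4,suppress=True)
foot=onz(t,(162.6,199.4),.015);print('foot',foot)
top=onz(t,(136.6,187),.268);fe=onz(t,(135.6,216.4),.238);oe=onz(t,(144.4,161),.238);le=onz(t,(127,190.6),.13)
print('topball',top,'free end',fe,'occ end',oe,'low',le,'mid',(fe+oe)/2)
d=fe-oe;print('arm len',np.linalg.norm(d[:2]),'tree -x ang',np.degrees(np.arctan2(d[1],d[0])))
mr=onz(t,(236.6,196),.2);mh=onz(t,(216.6,190.4),.165);print('mug',mr,mh,np.linalg.norm((mh-mr)[:2]),np.degrees(np.arctan2(*(mh-mr)[[1,0]])))
print('keyway',onz(t,(256.4,221),.123))
for p in[(215.6,182),(288,173),(222,236.4)]:print('box',onz(t,p,.12))
print('keys',onz(t,(367.5,214.5),.081),onz(t,(349.5,216.3),.075))
# mug white mask top & scene for refinement
c=t['color'][170:225,205:262].astype(int);m=(c.min(2)>150).astype(np.uint8)
n,l,st,ce=cv2.connectedComponentsWithStats(m)
print([(st[i],ce[i]+[205,170]) for i in range(1,n) if st[i,4]>20])
rv=R.from_rotvec([-3.0625,-0.69578,0]).as_matrix();print(rv)
for nm,p in(('freeend',fe),('mugrim',mr)):print(nm,proj(s,p))
E
```

```text
foot [0.5366 0.3355 0.015 ]
topball [0.5412 0.3386 0.268 ] free end [0.4569 0.3466 0.238 ] occ end [0.626  0.3316 0.238 ] low [0.5488 0.4213 0.13  ] mid [0.5415 0.3391 0.238 ]
arm len 0.16984919807702886 tree -x ang 174.93571476536687
mug [0.5319 0.0508 0.2   ] [0.5527 0.1191 0.165 ] 0.07139686609450183 73.12348408336281
keyway [ 0.4619 -0.0083  0.123 ]
box [0.5871 0.1312 0.12  ]
box [ 0.6243 -0.1071  0.12  ]
box [0.4087 0.102  0.12  ]
keys [ 0.4975 -0.381   0.081 ] [ 0.4902 -0.3207  0.075 ]
[(array([  0,   0,  57,  18, 576], dtype=int32), array([227.4427, 175.2969])), (array([ 0, 35, 11,  6, 40], dtype=int32), array([209.75, 207.45])), (array([  0,  44,  14,  11, 116], dtype=int32), array([210.4483, 219.9914]))]
[[ 0.9018  0.4321 -0.0002]
 [ 0.4321 -0.9018  0.001 ]
 [ 0.0002 -0.001  -1.    ]]
freeend [436.1425 164.1794]
mugrim [334.0496 202.4656]
```

>>> step_arm:
  series:
    - {"tz": -3.3}
    - {"tz": -3.3}
    - {"tz": -3.3}
    - {"tx": 2.95, "ty": -2.59}
    - {"tx": 2.95, "ty": -2.59}
    - {"tx": 2.95, "ty": -2.59}
    - {"tx": 2.95, "ty": -2.59}
    - {"tx": 2.95, "ty": -2.59}
    - {"tx": 2.95, "ty": -2.59}
    - {"tx": 2.95, "ty": -2.59}
    - {"tx": 2.95, "ty": -2.59}
    - {"tx": 2.95, "ty": -2.59}
    - {"tx": 2.95, "ty": -2.59}
    - {"tx": 2.95, "ty": -2.59}
    - {"tx": 2.95, "ty": -2.59}
    - {"tx": 2.95, "ty": -2.59}
    - {"tx": 2.95, "ty": -2.59}
    - {"tx": 2.95, "ty": -2.59}
    - {"tx": 2.95, "ty": -2.59}
    - {"tx": 2.95, "ty": -2.59}
  jaw: 1

```text
schema error: expected keys tx, ty, tz, wx, wy, wz
```

>>> step_arm:
  series:
    - {"wz": -6.8}
    - {"wz": -6.8}
    - {"wz": -6.8}
    - {"wz": -6.8}
    - {"wz": -6.8}
    - {"wz": -6.8}
    - {"wz": -6.7}
    - {}

```text
schema error: expected keys tx, ty, tz, wx, wy, wz
```

```bash
cat >> h.py <<'E'
def need(target,yaw=None,ax='y'):
    """total tool-frame shift (cm) to target and wz (deg) to bring the tool's y to heading yaw"""
    from workcell import bot
    s=bot.sense(); M=R.from_rotvec(s['tcp_rot']).as_matrix()
    print('clock',round(s['clock'],2),'pos',s['position'].round(4),'q',s['joints'].round(3),'F',s['contact_force'].round(1),'op',round(s['opening'],3),'grip',round(s['grasp_force'],1))
    print('R',M.round(3).tolist())
    h=np.degrees(np.arctan2(M[1,1],M[0,1]));print('y heading',h.round(2))
    if target is not None: print('shift cm',(M.T@(np.array(target)-s['position'])*100).round(2))
    if yaw is not None: print('wz',(-((yaw-h+180)%360-180)).round(2))
    return s
def shoot(n,name):
    from workcell import bot
    s=bot.sense();d=bot.snapshot(n);d['tcp']=(s['position'],s['tcp_rot']);pickle.dump(d,open(name+'.pkl','wb'));return d
E
python3 - <<'E'
from h import *
need([.5319,.0508,.31],-16.9)
d=shoot('wrist','w1');tcp=d['tcp']
for n,p in dict(mug=[.5319,.0508,.2],key=[.4619,-.0083,.123],hend=[.5527,.1191,.165]).items():print(n,proj(d,p,tcp))
im=cv2.convertScaleAbs(cv2.cvtColor(d['color'],cv2.COLOR_RGB2BGR),alpha=1.3);cv2.imwrite('pics/w1.png',im)
E
```

```text
clock 0.15 pos [ 0.27   -0.5635  0.2142] q [-1.23   0.491  1.559  0.     1.092 -0.106] F [0.8 0.8 0.4] op 1.0 grip 0.0
R [[0.902, 0.432, -0.0], [0.432, -0.902, 0.001], [0.0, -0.001, -1.0]]
y heading -64.4
shift cm [ 50.16 -44.09  -9.54]
wz -47.5
mug [7214.28702147 7532.75292792]
key [-30.96101266 -84.45433896]
hend [4103.56927363 4250.06589521]
```

View pics/w1.png

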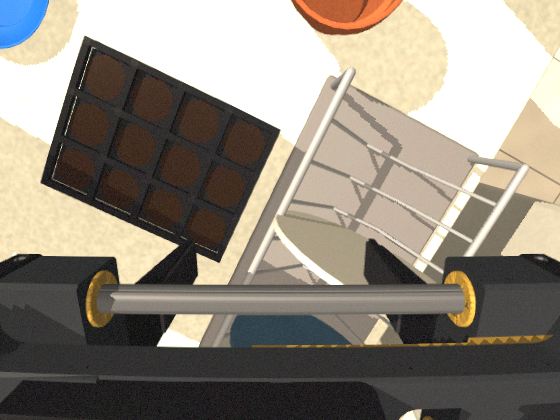

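The rows were refused because every key has to be present. The picture just shows the start view: the seed tray on the left, the dish rack on the right and the fingers near row 290.

>>> step_arm:
  series:
    - {"tx": 0, "ty": 0, "tz": -3.3, "wx": 0, "wy": 0, "wz": 0}
    - {"tx": 0, "ty": 0, "tz": -3.3, "wx": 0, "wy": 0, "wz": 0}
    - {"tx": 0, "ty": 0, "tz": -3.3, "wx": 0, "wy": 0, "wz": 0}
    - {"tx": 2.95, "ty": -2.59, "tz": 0, "wx": 0, "wy": 0, "wz": 0}
    - {"tx": 2.95, "ty": -2.59, "tz": 0, "wx": 0, "wy": 0, "wz": 0}
    - {"tx": 2.95, "ty": -2.59, "tz": 0, "wx": 0, "wy": 0, "wz": 0}
    - {"tx": 2.95, "ty": -2.59, "tz": 0, "wx": 0, "wy": 0, "wz": 0}
    - {"tx": 2.95, "ty": -2.59, "tz": 0, "wx": 0, "wy": 0, "wz": 0}
    - {"tx": 2.95, "ty": -2.59, "tz": 0, "wx": 0, "wy": 0, "wz": 0}
    - {"tx": 2.95, "ty": -2.59, "tz": 0, "wx": 0, "wy": 0, "wz": 0}
    - {"tx": 2.95, "ty": -2.59, "tz": 0, "wx": 0, "wy": 0, "wz": 0}
    - {"tx": 2.95, "ty": -2.59, "tz": 0, "wx": 0, "wy": 0, "wz": 0}
    - {"tx": 2.95, "ty": -2.59, "tz": 0, "wx": 0, "wy": 0, "wz": 0}
    - {"tx": 2.95, "ty": -2.59, "tz": 0, "wx": 0, "wy": 0, "wz": 0}
    - {"tx": 2.95, "ty": -2.59, "tz": 0, "wx": 0, "wy": 0, "wz": 0}
    - {"tx": 2.95, "ty": -2.59, "tz": 0, "wx": 0, "wy": 0, "wz": 0}
    - {"tx": 2.95, "ty": -2.59, "tz": 0, "wx": 0, "wy": 0, "wz": 0}
    - {"tx": 2.95, "ty": -2.59, "tz": 0, "wx": 0, "wy": 0, "wz": 0}
    - {"tx": 2.95, "ty": -2.59, "tz": 0, "wx": 0, "wy": 0, "wz": 0}
    - {"tx": 2.95, "ty": -2.59, "tz": 0, "wx": 0, "wy": 0, "wz": 0}
  jaw: 1

```text
clock: 1.87
position: [0.5324, 0.0522, 0.3137]
tcp_rot: [3.063, 0.696, 0.0]
contact_force: [0.5, -1.6, 0.0]
opening: 1.0
grasp_force: 0.0
```

>>> step_arm:
  series:
    - {"tx": 0, "ty": 0, "tz": 0, "wx": 0, "wy": 0, "wz": -6.8}
    - {"tx": 0, "ty": 0, "tz": 0, "wx": 0, "wy": 0, "wz": -6.8}
    - {"tx": 0, "ty": 0, "tz": 0, "wx": 0, "wy": 0, "wz": -6.8}
    - {"tx": 0, "ty": 0, "tz": 0, "wx": 0, "wy": 0, "wz": -6.8}
    - {"tx": 0, "ty": 0, "tz": 0, "wx": 0, "wy": 0, "wz": -6.8}
    - {"tx": 0, "ty": 0, "tz": 0, "wx": 0, "wy": 0, "wz": -6.8}
    - {"tx": 0, "ty": 0, "tz": 0, "wx": 0, "wy": 0, "wz": -6.7}
    - {"tx": 0, "ty": 0, "tz": 0, "wx": 0, "wy": 0, "wz": 0}

```text
clock: 2.53
position: [0.532, 0.0501, 0.3135]
tcp_rot: [-2.519, -1.878, 0.0]
contact_force: [0.2, -0.6, 0.2]
opening: 1.001
grasp_force: 0.0
```

Run:
```python
from h import *
need([.5319,.0508,.31],-16.9)
d=shoot('wrist','w1');tcp=d['tcp']
for n,p in dict(mug=[.5319,.0508,.2],key=[.4619,-.0083,.123],hend=[.5527,.1191,.165]).items():print(n,proj(d,p,tcp))
im=cv2.convertScaleAbs(cv2.cvtColor(d['color'],cv2.COLOR_RGB2BGR),alpha=1.3);cv2.imwrite('pics/w1b.png',im)
```

```text
clock 2.53 pos [0.532  0.0501 0.3135] q [-0.03   0.271  1.638 -0.     1.233  0.26 ] F [ 0.2 -0.6  0.2] op 1.001 grip 0.0
R [[0.286, 0.958, -0.0], [0.958, -0.286, -0.0], [-0.0, -0.0, -1.0]]
y heading -16.59
shift cm [ 0.06 -0.03  0.35]
wz 0.31
mug [280.76851519 208.68333316]
key [238.57380369 255.32694018]
hend [281.27199169 127.27846998]
```

View pics/w1b.png

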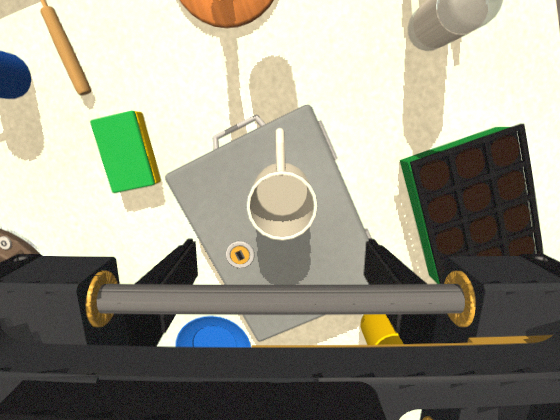

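The wrist view shows the mug rim centred at about (281,203.5) with the handle straight up the image to (280,130), so it lines up with tool x. The plug's keyway is at (240,255).

Run:
```python
from h import *
d=load('w1');tcp=d['tcp']
g=d['color'].astype(int)
# keyway: dark slot inside the brass ring
x0,y0=225,240;c=g[y0:y0+30,x0:x0+30]
br=((c[...,0]-c[...,2])>60).astype(np.uint8);k,_=cv2.findContours(br,0,2);k=max(k,key=cv2.contourArea);(cx,cy),r=cv2.minEnclosingCircle(k);print('brass',cx+x0,cy+y0,r)
print('plug',onz(d,(cx+x0,cy+y0),.123,tcp))
dk=(c.max(2)<70).astype(np.uint8);n,l,st,ce=cv2.connectedComponentsWithStats(dk);print([(st[i,4],ce[i]+[x0,y0]) for i in range(1,n)])
i=1+np.argmax(st[1:,4]);print('slot',onz(d,ce[i]+[x0,y0],.123,tcp))
P=np.array([onz(d,(u+x0,v+y0),.123,tcp) for v,u in zip(*np.where(l==i))])[:,:2]
w,V=np.linalg.eigh(np.cov(P.T));print('slot heading',np.degrees(np.arctan2(V[1,1],V[0,1])))
m=onz(d,(281.3,203.5),.2,tcp);hd=onz(d,(280,130),.165,tcp);print('mug',m,hd,np.degrees(np.arctan2(*(hd-m)[[1,0]])),np.linalg.norm((hd-m)[:2]))
bx=[onz(d,p,.12,tcp) for p in((168,175),(308,105))];e=bx[1]-bx[0];print('box edge',bx,np.degrees(np.arctan2(e[1],e[0])))
need([m[0],m[1],.168])
```

```text
brass 239.30254745483398 254.58917236328125 9.40902328491211
plug [ 0.46303623 -0.00764982  0.123     ]
[(np.int32(34), array([239.44117647, 255.11764706]))]
slot [ 0.46298085 -0.00833905  0.123     ]
slot heading 103.84104882548714
mug [0.53372273 0.05526739 0.2       ] [0.55081394 0.11701605 0.165     ] 74.52861601153766 0.0640703247398924
box edge [array([0.41491108, 0.10587277, 0.12      ]), array([0.58701028, 0.13340518, 0.12      ])] 9.089153804373801
clock 2.58 pos [0.532  0.0502 0.3135] q [-0.03   0.271  1.638 -0.     1.233  0.267] F [ 0.2  0.7 -0.3] op 1.0 grip 0.0
R [[0.293, 0.956, -0.0], [0.956, -0.293, -0.0], [-0.0, -0.0, -1.0]]
y heading -17.01
shift cm [5.400e-01 1.000e-02 1.455e+01]
```

>>> step_arm:
  series:
    - {"tx": 0.35, "ty": 0, "tz": 2, "wx": 0, "wy": 0, "wz": 0}
    - {"tx": 0, "ty": 0, "tz": 3, "wx": 0, "wy": 0, "wz": 0}
    - {"tx": 0, "ty": 0, "tz": 3, "wx": 0, "wy": 0, "wz": 0}
    - {"tx": 0, "ty": 0, "tz": 3, "wx": 0, "wy": 0, "wz": 0}
    - {"tx": 0, "ty": 0, "tz": 2, "wx": 0, "wy": 0, "wz": 0}
    - {"tx": 0, "ty": 0, "tz": 1.5, "wx": 0, "wy": 0, "wz": 0}
    - {"tx": 0, "ty": 0, "tz": 0, "wx": 0, "wy": 0, "wz": 0}
    - {"tx": 0, "ty": 0, "tz": 0, "wx": 0, "wy": 0, "wz": 0}

```text
clock: 3.25
position: [0.5331, 0.0534, 0.1685]
tcp_rot: [-2.526, -1.867, 0.002]
contact_force: [0.3, 0.6, 1.0]
opening: 0.999
grasp_force: 0.0
```

>>> step_arm:
  series:
    - {"tx": 0, "ty": 0, "tz": 0, "wx": 0, "wy": 0, "wz": 0}
    - {"tx": 0, "ty": 0, "tz": 0, "wx": 0, "wy": 0, "wz": 0}
    - {"tx": 0, "ty": 0, "tz": 0, "wx": 0, "wy": 0, "wz": 0}
    - {"tx": 0, "ty": 0, "tz": 0, "wx": 0, "wy": 0, "wz": 0}
    - {"tx": 0, "ty": 0, "tz": 0, "wx": 0, "wy": 0, "wz": 0}
    - {"tx": 0, "ty": 0, "tz": 0, "wx": 0, "wy": 0, "wz": 0}
    - {"tx": 0, "ty": 0, "tz": 0, "wx": 0, "wy": 0, "wz": 0}
    - {"tx": 0, "ty": 0, "tz": 0, "wx": 0, "wy": 0, "wz": 0}
    - {"tx": 0, "ty": 0, "tz": 0, "wx": 0, "wy": 0, "wz": 0}
    - {"tx": 0, "ty": 0, "tz": 0, "wx": 0, "wy": 0, "wz": 0}
  jaw: 0

```text
clock: 4.08
position: [0.5333, 0.0535, 0.1689]
tcp_rot: [2.523, 1.871, 0.001]
contact_force: [0.2, -1.2, 6.0]
opening: 0.652
grasp_force: 30.0
```

>>> step_arm:
  series:
    - {"tx": 0, "ty": 0, "tz": -1.5, "wx": 0, "wy": 0, "wz": 0}
    - {"tx": 0, "ty": 0, "tz": -3, "wx": 0, "wy": 0, "wz": 0}
    - {"tx": 0, "ty": 0, "tz": -3.5, "wx": 0, "wy": 0, "wz": 0}
    - {"tx": 0, "ty": 0, "tz": -3.5, "wx": 0, "wy": 0, "wz": 0}
    - {"tx": 0, "ty": 0, "tz": -2.5, "wx": 0, "wy": 0, "wz": 0}
    - {"tx": 2, "ty": -1.92, "tz": 0, "wx": 0, "wy": 0, "wz": 0}
    - {"tx": 2, "ty": -1.92, "tz": 0, "wx": 0, "wy": 0, "wz": 0}
    - {"tx": 2, "ty": -1.92, "tz": 0, "wx": 0, "wy": 0, "wz": 0}
    - {"tx": 2, "ty": -1.92, "tz": 0, "wx": 0, "wy": 0, "wz": 0}
    - {"tx": 2, "ty": -1.92, "tz": 0, "wx": 0, "wy": 0, "wz": 0}
    - {"tx": 2, "ty": -1.92, "tz": 0, "wx": 0, "wy": 0, "wz": 0}
    - {"tx": 2, "ty": -1.92, "tz": 0, "wx": 0, "wy": 0, "wz": 0}
    - {"tx": 2, "ty": -1.92, "tz": 0, "wx": 0, "wy": 0, "wz": 0}
    - {"tx": 2, "ty": -1.92, "tz": 0, "wx": 0, "wy": 0, "wz": 0}
    - {"tx": 2, "ty": -1.92, "tz": 0, "wx": 0, "wy": 0, "wz": 0}
    - {"tx": 0, "ty": 0, "tz": 0, "wx": 0, "wy": 0, "wz": -6}
    - {"tx": 0, "ty": 0, "tz": 0, "wx": 0, "wy": 0, "wz": -6}
    - {"tx": 0, "ty": 0, "tz": 0, "wx": 0, "wy": 0, "wz": 0}

```text
clock: 5.58
position: [0.4069, 0.301, 0.308]
tcp_rot: [-2.308, -2.131, 0.002]
contact_force: [0.5, 0.4, -1.6]
opening: 0.656
grasp_force: 30.0
```

>>> step_arm:
  series:
    - {"tx": 0, "ty": 0, "tz": 0, "wx": 0, "wy": 5, "wz": 0}
    - {"tx": 0, "ty": 0, "tz": 0, "wx": 0, "wy": 5, "wz": 0}
    - {"tx": 0, "ty": 0, "tz": 0, "wx": 0, "wy": 5, "wz": 0}
    - {"tx": 0, "ty": 0, "tz": 0, "wx": 0, "wy": 5, "wz": 0}
    - {"tx": 0, "ty": 0, "tz": 0, "wx": 0, "wy": 5, "wz": 0}
    - {"tx": 0, "ty": 0, "tz": 0, "wx": 0, "wy": 5, "wz": 0}
    - {"tx": 0, "ty": 0, "tz": 0, "wx": 0, "wy": 5, "wz": 0}
    - {"tx": 0, "ty": 0, "tz": 0, "wx": 0, "wy": 5, "wz": 0}
    - {"tx": 0, "ty": 0, "tz": 0, "wx": 0, "wy": 5, "wz": 0}
    - {"tx": 0, "ty": 0, "tz": 0, "wx": 0, "wy": 0, "wz": 0}
    - {"tx": 0, "ty": 0, "tz": 0, "wx": 0, "wy": 0, "wz": 0}

```text
clock: 6.5
position: [0.4078, 0.2996, 0.3079]
tcp_rot: [-1.851, -1.69, -0.76]
contact_force: [0.6, -0.6, -2.5]
opening: 0.656
grasp_force: 30.0
```

Run:
```python
from h import *
need([.4087,.3152,.2153],-5.06)
for n in('top','scene'):shoot(n,n+'1')
t,s=load('top1'),load('scene1')
a=np.hstack([crop(t,110,140,130,140,3),crop(s,340,110,130,140,3)])
cv2.imwrite('pics/hang1.png',cv2.convertScaleAbs(a,alpha=1.3));print(a.shape)
```

```text
clock 6.5 pos [0.4078 0.2996 0.3079] q [ 0.108  0.159  2.037  0.949  1.018 -0.357] F [ 0.6 -0.6 -2.5] op 0.656 grip 30.0
R [[0.066, 0.996, 0.06], [0.706, -0.089, 0.702], [0.705, -0.003, -0.709]]
y heading -5.12
shift cm [-5.42 -0.02  7.66]
wz -0.06
(420, 780, 3)
```

View pics/hang1.png

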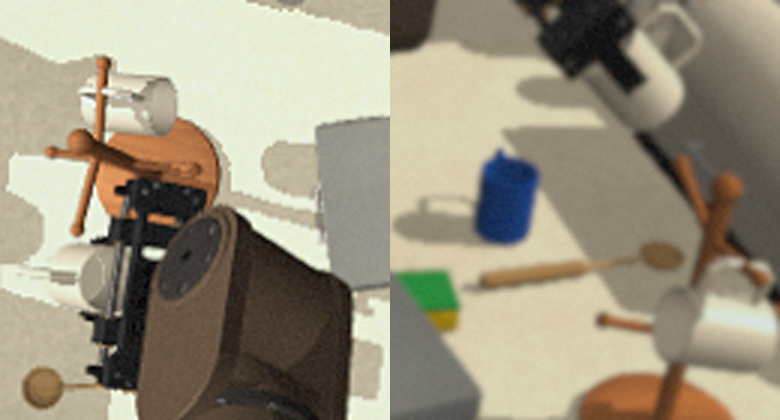

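The tilted mug is held, with its handle ring at about scene pixel (434,123). The free-arm ball sits at scene (437.7,164.3), against (436.1,164.2) predicted. I'll check the handle prediction and compute the shift.

Run:
```python
from h import *
s=load('scene1');t=load('top1');p,r=s['tcp'];M=R.from_rotvec(r).as_matrix()
H=p+M@[.046,0,.004];print(H,'scene crop px',(proj(s,H)-[340,110])*3+[390,0],'top crop',(proj(t,H)-[110,140])*3)
for c in([.032,0,-.019],[.069,0,-.019],[.069,0,.027],[.032,0,.027]):print((proj(s,p+M@c)-[340,110])*3+[390,0])
print('free end 2-view',meet(ray(load('top0'),(135.6,216.4)),ray(s,(437.5,164.3))))
```

```text
[0.41108777 0.33545081 0.33798502] scene crop px [666.73536292  36.13173867] top crop [ 46.23325918 270.64541565]
[639.40904055  29.43659687]
[674.26560695   1.29303614]
[702.00810444  36.09923915]
[667.63182002  63.40160371]
free end 2-view (array([0.45750539, 0.34851042, 0.23750953]), np.float64(0.0033646318081429795))
```

>>> step_arm:
  series:
    - {"tx": -1.1, "ty": 0, "tz": 1.5, "wx": 0, "wy": 0, "wz": 0}
    - {"tx": -1.1, "ty": 0, "tz": 1.55, "wx": 0, "wy": 0, "wz": 0}
    - {"tx": -1.1, "ty": 0, "tz": 1.55, "wx": 0, "wy": 0, "wz": 0}
    - {"tx": -1.1, "ty": 0, "tz": 1.55, "wx": 0, "wy": 0, "wz": 0}
    - {"tx": -1.0, "ty": 0, "tz": 1.5, "wx": 0, "wy": 0, "wz": 0}
    - {"tx": 0, "ty": 0, "tz": 0, "wx": 0, "wy": 0, "wz": 0}
    - {"tx": 0, "ty": 0, "tz": 0, "wx": 0, "wy": 0, "wz": 0}

```text
clock: 7.18
position: [0.4087, 0.3171, 0.2164]
tcp_rot: [-1.844, -1.694, -0.761]
contact_force: [-0.2, 0.5, -1.4]
opening: 0.653
grasp_force: 30.0
```

>>> step_arm:
  series:
    - {"tx": -0.08, "ty": 0.6, "tz": 0.08, "wx": 0, "wy": 0, "wz": 0}
    - {"tx": -0.08, "ty": 0.6, "tz": 0.08, "wx": 0, "wy": 0, "wz": 0}
    - {"tx": -0.08, "ty": 0.6, "tz": 0.08, "wx": 0, "wy": 0, "wz": 0}
    - {"tx": -0.08, "ty": 0.6, "tz": 0.08, "wx": 0, "wy": 0, "wz": 0}
    - {"tx": -0.08, "ty": 0.6, "tz": 0.08, "wx": 0, "wy": 0, "wz": 0}
    - {"tx": -0.08, "ty": 0.6, "tz": 0.08, "wx": 0, "wy": 0, "wz": 0}
    - {"tx": 0, "ty": 0, "tz": 0, "wx": 0, "wy": 0, "wz": 0}

```text
clock: 7.77
position: [0.4461, 0.3132, 0.2094]
tcp_rot: [-1.846, -1.693, -0.765]
contact_force: [0.2, 0.3, -1.5]
opening: 0.655
grasp_force: 30.0
```

Run:
```python
from h import *
post=np.array([.5413,.3389]);u=np.array([-.9961,.0882])
s=need(None);M=R.from_rotvec(s['tcp_rot']).as_matrix();H=s['position']+M@[.046,0,.004]
d=H[:2]-post;sa=d@u;print('H',H,'s',sa,'lateral',d@[.0882,.9961],'dz',H[2]-(.215+.268*sa))
```

```text
clock 7.77 pos [0.4461 0.3132 0.2094] q [ 0.128  0.367  2.077  1.115  0.878 -0.618] F [ 0.2  0.3 -1.5] op 0.655 grip 30.0
R [[0.061, 0.996, 0.061], [0.705, -0.086, 0.704], [0.707, 0.0, -0.707]]
y heading -4.95
H [0.44915125 0.34839528 0.23905976] s 0.09262685027265352 lateral 0.0013307319790008968 dz -0.0007642393222279109
```

>>> step_arm:
  series:
    - {"tx": -0.11, "ty": 0.6, "tz": 0.11, "wx": 0, "wy": 0, "wz": 0}
    - {"tx": -0.11, "ty": 0.6, "tz": 0.11, "wx": 0, "wy": 0, "wz": 0}
    - {"tx": -0.11, "ty": 0.6, "tz": 0.11, "wx": 0, "wy": 0, "wz": 0}
    - {"tx": -0.11, "ty": 0.6, "tz": 0.11, "wx": 0, "wy": 0, "wz": 0}
    - {"tx": -0.11, "ty": 0.6, "tz": 0.11, "wx": 0, "wy": 0, "wz": 0}
    - {"tx": 0, "ty": 0, "tz": 0, "wx": 0, "wy": 0, "wz": 0}

```text
clock: 8.27
position: [0.4759, 0.3107, 0.2014]
tcp_rot: [-1.845, -1.693, -0.764]
contact_force: [-0.1, -0.7, -2.7]
opening: 0.656
grasp_force: 30.0
```

>>> step_arm:
  series:
    - {"tx": -0.18, "ty": 0, "tz": 0.18, "wx": 0, "wy": 0, "wz": 0}
    - {"tx": -0.18, "ty": 0, "tz": 0.18, "wx": 0, "wy": 0, "wz": 0}
    - {"tx": -0.18, "ty": 0, "tz": 0.18, "wx": 0, "wy": 0, "wz": 0}
    - {"tx": -0.18, "ty": 0, "tz": 0.18, "wx": 0, "wy": 0, "wz": 0}
    - {"tx": 0, "ty": 0, "tz": 0, "wx": 0, "wy": 0, "wz": 0}

```text
clock: 8.68
position: [0.4744, 0.3109, 0.191]
tcp_rot: [-1.845, -1.693, -0.763]
contact_force: [-0.7, 0.4, -3.1]
opening: 0.658
grasp_force: 30.0
```

>>> step_arm:
  series:
    - {"tx": -0.14, "ty": 0, "tz": 0.14, "wx": 0, "wy": 0, "wz": 0}
    - {"tx": -0.14, "ty": 0, "tz": 0.14, "wx": 0, "wy": 0, "wz": 0}
    - {"tx": 0, "ty": 0, "tz": 0, "wx": 0, "wy": 0, "wz": 0}

```text
clock: 8.93
position: [0.4749, 0.3111, 0.1879]
tcp_rot: [-1.844, -1.693, -0.765]
contact_force: [1.2, 2.6, 1.3]
opening: 0.656
grasp_force: 30.0
```

Run:
```python
from h import *
need(None)
for n in('top','scene'):shoot(n,n+'2')
t,s=load('top2'),load('scene2')
a=np.hstack([crop(t,110,150,80,90,5),crop(s,390,140,80,90,5)])
cv2.imwrite('pics/hang2.png',cv2.convertScaleAbs(a,alpha=1.3))
```

```text
clock 8.93 pos [0.4749 0.3111 0.1879] q [ 0.115  0.435  2.036  1.129  0.875 -0.655] F [1.2 2.6 1.3] op 0.656 grip 30.0
R [[0.06, 0.996, 0.061], [0.704, -0.086, 0.705], [0.708, 0.0, -0.706]]
y heading -4.91
```

View pics/hang2.png

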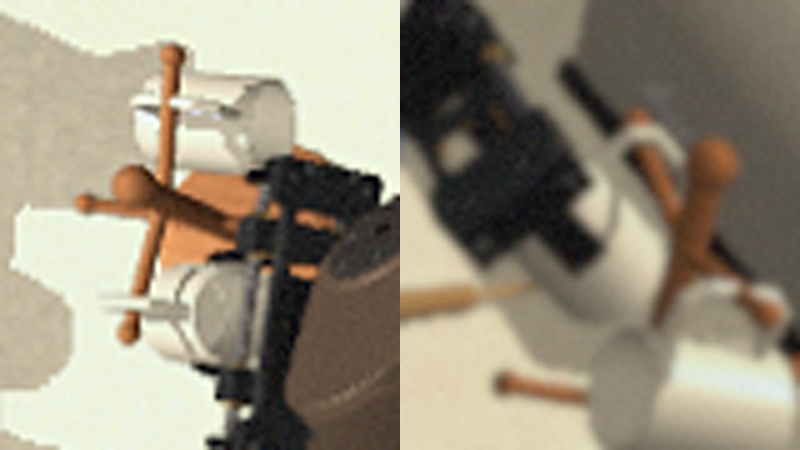

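The handle loop is threaded over the free arm, with the ball beyond it at crop (130,327), and contact is now felt. Releasing.

>>> step_arm:
  series:
    - {"tx": 0, "ty": 0, "tz": 0, "wx": 0, "wy": 0, "wz": 0}
    - {"tx": 0, "ty": 0, "tz": 0, "wx": 0, "wy": 0, "wz": 0}
    - {"tx": 0, "ty": 0, "tz": 0, "wx": 0, "wy": 0, "wz": 0}
    - {"tx": 0, "ty": 0, "tz": 0, "wx": 0, "wy": 0, "wz": 0}
    - {"tx": 0, "ty": 0, "tz": 0, "wx": 0, "wy": 0, "wz": 0}
    - {"tx": 0, "ty": 0, "tz": 0, "wx": 0, "wy": 0, "wz": 0}
    - {"tx": 0, "ty": 0, "tz": 0, "wx": 0, "wy": 0, "wz": 0}
    - {"tx": 0, "ty": 0, "tz": 0, "wx": 0, "wy": 0, "wz": 0}
    - {"tx": 0, "ty": 0, "tz": 0, "wx": 0, "wy": 0, "wz": 0}
    - {"tx": 0, "ty": 0, "tz": 0, "wx": 0, "wy": 0, "wz": 0}
  jaw: 1

```text
clock: 9.87
position: [0.4747, 0.3108, 0.1876]
tcp_rot: [-1.845, -1.693, -0.764]
contact_force: [-0.1, -0.3, -0.1]
opening: 0.998
grasp_force: 0.0
```

Run:
```python
from h import *
need(None)
for n in('top','scene'):shoot(n,n+'3')
t,s=load('top3'),load('scene3')
a=np.hstack([crop(t,110,150,80,90,5),crop(s,390,140,80,90,5)])
cv2.imwrite('pics/hang3.png',cv2.convertScaleAbs(a,alpha=1.3))
```

```text
clock 9.87 pos [0.4747 0.3108 0.1876] q [ 0.115  0.435  2.036  1.128  0.874 -0.654] F [-0.1 -0.3 -0.1] op 0.998 grip 0.0
R [[0.06, 0.996, 0.06], [0.705, -0.086, 0.704], [0.707, 0.0, -0.707]]
y heading -4.91
```

View pics/hang3.png

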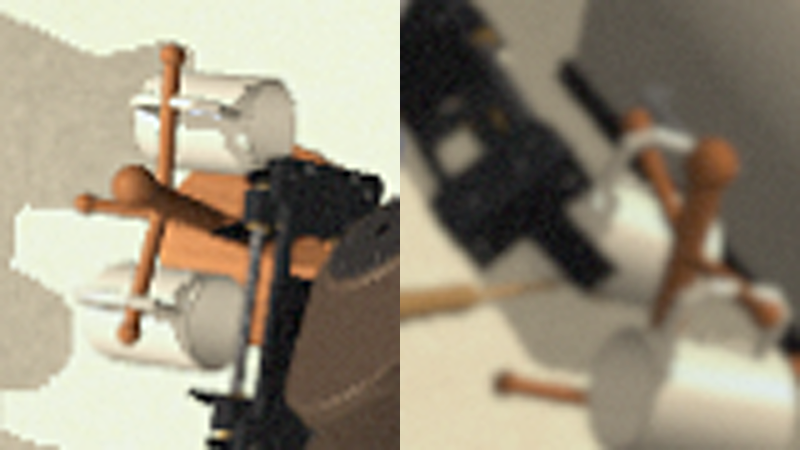

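The mug now hangs on the free arm with its mouth swung outward, and the fingers are clear of it. Retreating.

>>> step_arm:
  series:
    - {"tx": 0, "ty": 0, "tz": -1.5, "wx": 0, "wy": 0, "wz": 0}
    - {"tx": 0, "ty": 0, "tz": -2, "wx": 0, "wy": 0, "wz": 0}
    - {"tx": 0, "ty": 0, "tz": -3, "wx": 0, "wy": 0, "wz": 0}
    - {"tx": 0, "ty": 0, "tz": -3, "wx": 0, "wy": 0, "wz": 0}
    - {"tx": 0, "ty": 0, "tz": -3, "wx": 0, "wy": 0, "wz": 0}
    - {"tx": 0, "ty": 0, "tz": -2, "wx": 0, "wy": 0, "wz": 0}
    - {"tx": 0, "ty": 0, "tz": 0, "wx": 0, "wy": -5, "wz": 0}
    - {"tx": 0, "ty": 0, "tz": 0, "wx": 0, "wy": -5, "wz": 0}
    - {"tx": 0, "ty": 0, "tz": 0, "wx": 0, "wy": -5, "wz": 0}
    - {"tx": 0, "ty": 0, "tz": 0, "wx": 0, "wy": -5, "wz": 0}
    - {"tx": 0, "ty": 0, "tz": 0, "wx": 0, "wy": -5, "wz": 0}
    - {"tx": 0, "ty": 0, "tz": 0, "wx": 0, "wy": -5, "wz": 0}
    - {"tx": 0, "ty": 0, "tz": 0, "wx": 0, "wy": -5, "wz": 0}
    - {"tx": 0, "ty": 0, "tz": 0, "wx": 0, "wy": -5, "wz": 0}
    - {"tx": 0, "ty": 0, "tz": 0, "wx": 0, "wy": -5, "wz": 0}
    - {"tx": 0, "ty": 0, "tz": 0, "wx": 0, "wy": 0, "wz": 0}

```text
clock: 11.3
position: [0.4659, 0.21, 0.2902]
tcp_rot: [2.31, 2.125, -0.004]
contact_force: [0.0, 0.1, -0.4]
opening: 0.999
grasp_force: 0.0
```

Run:
```python
from h import *
need([.4975,-.381,.25],7)
t=shoot('top','top4')
c=t['color'].astype(int)
print('mug px white?',c[150+300//5,110+120//5])
```

```text
clock 11.3 pos [0.4659 0.21   0.2902] q [ 0.296  0.253  1.726 -0.004  1.164  0.381] F [ 0.   0.1 -0.4] op 0.999 grip 0.0
R [[0.083, 0.997, 0.0], [0.997, -0.083, -0.004], [-0.004, 0.001, -1.0]]
y heading -4.78
shift cm [-58.62   8.07   4.25]
wz -11.78
mug px white? [85 70 58]
```

>>> step_arm:
  series:
    - {"tx": -3.66, "ty": 0.5, "tz": 0, "wx": 0, "wy": 0, "wz": 0}
    - {"tx": -3.66, "ty": 0.5, "tz": 0, "wx": 0, "wy": 0, "wz": 0}
    - {"tx": -3.66, "ty": 0.5, "tz": 0, "wx": 0, "wy": 0, "wz": 0}
    - {"tx": -3.66, "ty": 0.5, "tz": 0, "wx": 0, "wy": 0, "wz": 0}
    - {"tx": -3.66, "ty": 0.5, "tz": 0, "wx": 0, "wy": 0, "wz": 0}
    - {"tx": -3.66, "ty": 0.5, "tz": 0, "wx": 0, "wy": 0, "wz": 0}
    - {"tx": -3.66, "ty": 0.5, "tz": 0, "wx": 0, "wy": 0, "wz": 0}
    - {"tx": -3.66, "ty": 0.5, "tz": 0, "wx": 0, "wy": 0, "wz": 0}
    - {"tx": -3.66, "ty": 0.5, "tz": 0, "wx": 0, "wy": 0, "wz": 0}
    - {"tx": -3.66, "ty": 0.5, "tz": 0, "wx": 0, "wy": 0, "wz": 0}
    - {"tx": -3.66, "ty": 0.5, "tz": 0, "wx": 0, "wy": 0, "wz": 0}
    - {"tx": -3.66, "ty": 0.5, "tz": 0.5, "wx": 0, "wy": 0, "wz": 0}
    - {"tx": -3.66, "ty": 0.5, "tz": 1, "wx": 0, "wy": 0, "wz": 0}
    - {"tx": -3.66, "ty": 0.5, "tz": 1, "wx": 0, "wy": 0, "wz": 0}
    - {"tx": -3.66, "ty": 0.5, "tz": 1, "wx": 0, "wy": 0, "wz": 0}
    - {"tx": -3.66, "ty": 0.5, "tz": 1, "wx": 0, "wy": 0, "wz": 0}
    - {"tx": 0, "ty": 0, "tz": 0, "wx": 0, "wy": 0, "wz": -6}
    - {"tx": 0, "ty": 0, "tz": 0, "wx": 0, "wy": 0, "wz": -6}
    - {"tx": 0, "ty": 0, "tz": 0, "wx": 0, "wy": 0, "wz": 0}
    - {"tx": 0, "ty": 0, "tz": 0, "wx": 0, "wy": 0, "wz": 0}

```text
clock: 13.02
position: [0.495, -0.3819, 0.2451]
tcp_rot: [2.084, 2.351, 0.003]
contact_force: [-0.0, -0.2, -0.1]
opening: 1.001
grasp_force: 0.0
```

Run:
```python
from h import *
s=need([.4975,-.381,.25],7)
d=shoot('wrist','w2');tcp=d['tcp']
k=[proj(d,p,tcp) for p in([.4975,-.381,.081],[.4902,-.3207,.075])];print(k)
x,y=(int(k[0][0])-70,int(k[0][1])-60);im=crop(d,x,max(y-30,0),130,110,6);print(x,max(y-30,0))
cv2.imwrite('pics/key1.png',cv2.convertScaleAbs(im[:600,:800],alpha=1.3))
```

```text
clock 13.02 pos [ 0.495  -0.3819  0.2451] q [-0.763  0.464  1.52   0.002  1.157 -0.884] F [-0.  -0.2 -0.1] op 1.001 grip 0.0
R [[-0.12, 0.993, 0.001], [0.993, 0.12, 0.001], [0.001, 0.001, -1.0]]
y heading 6.87
shift cm [ 0.06  0.26 -0.49]
wz -0.13
[array([283.08742936, 197.62666445]), array([283.18457512, 138.56832674])]
213 107
```

```bash
python3 -c "
import cv2;i=cv2.imread('pics/key1.png');print(i.shape)"
```

```text
(600, 780, 3)
```

View pics/key1.png

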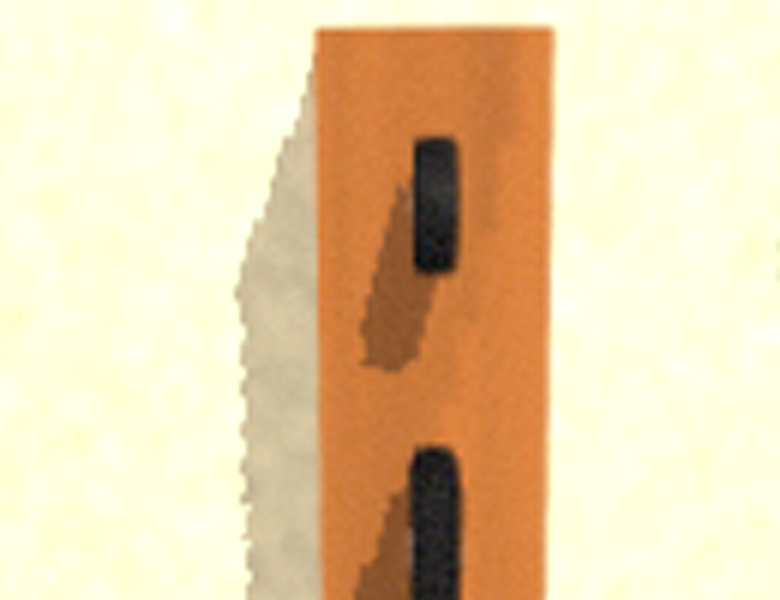

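The wrist crop shows the round key at crop (436,205) and the oblong one below it at (436,520+), both aligned with the image columns, so the tool yaw is right. I'll get the oblong head's outline by mask.

```bash
cat > k.py <<'E'
from h import *
def key(name,c0,verbose=1):
    d=load(name);tcp=d['tcp'];p,r=tcp;M=R.from_rotvec(r).as_matrix()
    g=d['color'].astype(int);m=((g.max(2)<60)).astype(np.uint8)
    m[:max(c0[1]-45,0)]=0;m[c0[1]+45:]=0;m[:,:c0[0]-25]=0;m[:,c0[0]+25:]=0
    n,l,st,ce=cv2.connectedComponentsWithStats(m)
    i=1+np.argmin([np.linalg.norm(ce[j]-c0)-(st[j,4]>100)*1e3 for j in range(1,n)]);x,y,w,h,a=st[i];print('blob',st[i],ce[i])
    hi=onz(d,(ce[i][0],y-.0),.045,tcp);lo=onz(d,(ce[i][0],y+h),.081,tcp)
    tl=[M.T@(q-p)*1000 for q in(hi,lo)];print('tool mm',tl[0].round(1),tl[1].round(1),'len',(tl[0]-tl[1])[0])
    for row in (y+4,y+h-5):
        xs=np.where(l[row]==i)[0];print('row',row,(M.T@(onz(d,((xs[0]+xs[-1]+1)/2,row+.5),.07,tcp)-p)*1000).round(2),len(xs))
if __name__=='__main__': key('w2',(285,200))
E
python3 k.py
```

```text
blob [281 182   8  31 221] [284.8280543  196.71945701]
tool mm [ 11.2   4.6 200.1] [-16.4   4.3 164.1] len 27.52217001783451
row 186 [ 10.34   4.48 175.09] 8
row 208 [-14.13   5.15 175.07] 7
```

>>> step_arm:
  series:
    - {"tx": -0.25, "ty": 0.45, "tz": 2, "wx": 0, "wy": 0, "wz": 0}
    - {"tx": 0, "ty": 0, "tz": 3, "wx": 0, "wy": 0, "wz": 0}
    - {"tx": 0, "ty": 0, "tz": 3, "wx": 0, "wy": 0, "wz": 0}
    - {"tx": 0, "ty": 0, "tz": 2.5, "wx": 0, "wy": 0, "wz": 0}
    - {"tx": 0, "ty": 0, "tz": 0, "wx": 0, "wy": 0, "wz": 0}
    - {"tx": 0, "ty": 0, "tz": 0, "wx": 0, "wy": 0, "wz": 0}
    - {"tx": 0, "ty": 0, "tz": 0, "wx": 0, "wy": 0, "wz": 0}

```text
clock: 13.65
position: [0.501, -0.3839, 0.142]
tcp_rot: [2.079, 2.352, 0.0]
contact_force: [-0.6, -1.1, -0.1]
opening: 1.002
grasp_force: 0.0
```

Run:
```python
from k import *
s=need(None)
d=shoot('wrist','w3');c=proj(d,[s['position'][0],s['position'][1],.07],d['tcp']).astype(int);print(c)
key('w3',tuple(c))
```

```text
clock 13.65 pos [ 0.501  -0.3839  0.142 ] q [-0.759  0.575  1.621  0.     0.944 -0.882] F [-0.6 -1.1 -0.1] op 1.002 grip 0.0
R [[-0.123, 0.992, 0.002], [0.992, 0.123, -0.001], [-0.002, 0.002, -1.0]]
y heading 7.05
[280 222]
blob [274 198  12  46 492] [279.7703252  220.19918699]
tool mm [14.4 -1.  96.9] [-13.5  -1.   61. ] len 27.898284561599933
row 202 [16.18 -0.84 71.93] 10
row 239 [-13.81  -0.42  71.98] 11
```

>>> step_arm:
  series:
    - {"tx": 0, "ty": -0.06, "tz": 2, "wx": 0, "wy": 0, "wz": 0}
    - {"tx": 0, "ty": 0, "tz": 2.5, "wx": 0, "wy": 0, "wz": 0}
    - {"tx": 0, "ty": 0, "tz": 2.5, "wx": 0, "wy": 0, "wz": 0}
    - {"tx": 0, "ty": 0, "tz": 1.4, "wx": 0, "wy": 0, "wz": 0}
    - {"tx": 0, "ty": 0, "tz": 0.8, "wx": 0, "wy": 0, "wz": 0}
    - {"tx": 0, "ty": 0, "tz": 0, "wx": 0, "wy": 0, "wz": 0}
    - {"tx": 0, "ty": 0, "tz": 0, "wx": 0, "wy": 0, "wz": 0}

```text
clock: 14.28
position: [0.5003, -0.384, 0.0495]
tcp_rot: [2.079, 2.353, -0.0]
contact_force: [0.2, 0.6, -0.4]
opening: 1.0
grasp_force: 0.0
```

>>> step_arm:
  series:
    - {"tx": 0, "ty": 0, "tz": 0, "wx": 0, "wy": 0, "wz": 0}
    - {"tx": 0, "ty": 0, "tz": 0, "wx": 0, "wy": 0, "wz": 0}
    - {"tx": 0, "ty": 0, "tz": 0, "wx": 0, "wy": 0, "wz": 0}
    - {"tx": 0, "ty": 0, "tz": 0, "wx": 0, "wy": 0, "wz": 0}
    - {"tx": 0, "ty": 0, "tz": 0, "wx": 0, "wy": 0, "wz": 0}
    - {"tx": 0, "ty": 0, "tz": 0, "wx": 0, "wy": 0, "wz": 0}
    - {"tx": 0, "ty": 0, "tz": 0, "wx": 0, "wy": 0, "wz": 0}
    - {"tx": 0, "ty": 0, "tz": 0, "wx": 0, "wy": 0, "wz": 0}
    - {"tx": 0, "ty": 0, "tz": 0, "wx": 0, "wy": 0, "wz": 0}
    - {"tx": 0, "ty": 0, "tz": 0, "wx": 0, "wy": 0, "wz": 0}
    - {"tx": 0, "ty": 0, "tz": 0, "wx": 0, "wy": 0, "wz": 0}
    - {"tx": 0, "ty": 0, "tz": 0, "wx": 0, "wy": 0, "wz": 0}
  jaw: 0

```text
clock: 15.28
position: [0.4998, -0.3836, 0.0482]
tcp_rot: [2.08, 2.355, -0.0]
contact_force: [0.3, 0.2, 0.2]
opening: 0.214
grasp_force: 0.0
```

Run:
```python
from h import *
s=need(None);print(s['torque'])
```

```text
clock 15.28 pos [ 0.4998 -0.3836  0.0482] q [-0.759  0.693  1.689 -0.     0.759 -0.883] F [0.3 0.2 0.2] op 0.214 grip 0.0
R [[-0.124, 0.992, 0.0], [0.992, 0.124, -0.0], [-0.0, 0.0, -1.0]]
y heading 7.1
[-0.01659784 -0.15971929 -0.00588356]
```

Still closing.

>>> step_arm:
  series:
    - {"tx": 0, "ty": 0, "tz": 0, "wx": 0, "wy": 0, "wz": 0}
    - {"tx": 0, "ty": 0, "tz": 0, "wx": 0, "wy": 0, "wz": 0}
    - {"tx": 0, "ty": 0, "tz": 0, "wx": 0, "wy": 0, "wz": 0}
    - {"tx": 0, "ty": 0, "tz": 0, "wx": 0, "wy": 0, "wz": 0}
    - {"tx": 0, "ty": 0, "tz": 0, "wx": 0, "wy": 0, "wz": 0}
    - {"tx": 0, "ty": 0, "tz": 0, "wx": 0, "wy": 0, "wz": 0}

```text
clock: 15.78
position: [0.4998, -0.3836, 0.0482]
tcp_rot: [2.08, 2.355, -0.0]
contact_force: [0.8, -0.3, -0.7]
opening: 0.093
grasp_force: 30.0
```

Run:
```python
from h import *
s=need(None);print(s['torque'])
```

```text
clock 15.78 pos [ 0.4998 -0.3836  0.0482] q [-0.759  0.693  1.689 -0.     0.759 -0.883] F [ 0.8 -0.3 -0.7] op 0.093 grip 30.0
R [[-0.124, 0.992, 0.0], [0.992, 0.124, -0.0], [-0.0, 0.0, -1.0]]
y heading 7.1
[ 0.00043483 -0.09521962  0.03086585]
```

>>> step_arm:
  series:
    - {"tx": 0, "ty": 0, "tz": -1, "wx": 0, "wy": 0, "wz": 0}
    - {"tx": 0, "ty": 0, "tz": -2, "wx": 0, "wy": 0, "wz": 0}
    - {"tx": 0, "ty": 0, "tz": -3, "wx": 0, "wy": 0, "wz": 0}
    - {"tx": 0, "ty": 0, "tz": -3.5, "wx": 0, "wy": 0, "wz": 0}
    - {"tx": 0, "ty": 0, "tz": -3.5, "wx": 0, "wy": 0, "wz": 0}
    - {"tx": 0, "ty": 0, "tz": -3.5, "wx": 0, "wy": 0, "wz": 0}
    - {"tx": 2, "ty": 0.1, "tz": 0, "wx": 0, "wy": 0, "wz": -2}
    - {"tx": 3.5, "ty": 0.1, "tz": 0, "wx": 0, "wy": 0, "wz": 0}
    - {"tx": 3.5, "ty": 0.1, "tz": 0, "wx": 0, "wy": 0, "wz": 0}
    - {"tx": 3.5, "ty": 0.1, "tz": 0, "wx": 0, "wy": 0, "wz": 0}
    - {"tx": 3.5, "ty": 0.1, "tz": 0, "wx": 0, "wy": 0, "wz": 0}
    - {"tx": 3.5, "ty": 0.1, "tz": 0, "wx": 0, "wy": 0, "wz": 0}
    - {"tx": 3.5, "ty": 0.1, "tz": 0, "wx": 0, "wy": 0, "wz": 0}
    - {"tx": 3.5, "ty": 0.1, "tz": 0, "wx": 0, "wy": 0, "wz": 0}
    - {"tx": 3.5, "ty": 0.1, "tz": 0, "wx": 0, "wy": 0, "wz": 0}
    - {"tx": 3.5, "ty": 0.1, "tz": 0, "wx": 0, "wy": 0, "wz": 0}
    - {"tx": 2, "ty": 0.1, "tz": 0, "wx": 0, "wy": 0, "wz": 0}
    - {"tx": 0, "ty": 0, "tz": 0, "wx": 0, "wy": 0, "wz": 0}
    - {"tx": 0, "ty": 0, "tz": 0, "wx": 0, "wy": 0, "wz": 0}

```text
clock: 17.37
position: [0.4551, -0.0305, 0.2139]
tcp_rot: [2.035, 2.392, 0.0]
contact_force: [0.7, -0.4, -1.0]
opening: 0.093
grasp_force: 30.0
```

```bash
cat > p.py <<'E'
from h import *
def plug(name):
    d=load(name);tcp=d['tcp'];p,r=tcp;M=R.from_rotvec(r).as_matrix()
    e=proj(d,[.463,-.008,.123],tcp);x0,y0=(e-35).astype(int);c=d['color'][y0:y0+70,x0:x0+70].astype(int)
    hsv=cv2.cvtColor(c.astype(np.uint8),cv2.COLOR_RGB2HSV);b=cv2.inRange(hsv,(8,90,80),(35,255,255))
    k,_=cv2.findContours(b,0,2);k=max(k,key=cv2.contourArea);h=cv2.convexHull(k);el=cv2.fitEllipse(h)
    f=np.zeros_like(b);cv2.drawContours(f,[h],-1,255,-1)
    dk=((f>0)&(c.max(2)<75)).astype(np.uint8);n,l,st,ce=cv2.connectedComponentsWithStats(dk)
    print('pred',e,'ellipse',np.array(el[0])+[x0,y0],el[1],'clock',)
    P=onz(d,np.array(el[0])+[x0,y0]+0,.123,tcp);print('plug',P.round(4),'tool mm',(M.T@(P-p)*1000).round(2))
    if n>1:
        i=1+np.argmax(st[1:,4]);S=onz(d,ce[i]+[x0,y0],.123,tcp);print('slot',st[i],S.round(4),'tool mm',(M.T@(S-p)*1000).round(2))
        Q=np.array([onz(d,(u+x0,v+y0),.123,tcp) for v,u in zip(*np.where(l==i))])[:,:2];w,V=np.linalg.eigh(np.cov(Q.T));print('heading',np.degrees(np.arctan2(V[1,1],V[0,1])),w)
E
python3 - <<'E'
from p import *
need([.463,-.008,.17],9.1);shoot('wrist','w4');plug('w4')
d=load('w4');cv2.imwrite('pics/w4.png',cv2.convertScaleAbs(crop(d,180,90,200,150,4),alpha=1.3))
E
```

```text
clock 17.37 pos [ 0.4551 -0.0305  0.2139] q [-0.212  0.252  1.956 -0.     0.933 -0.373] F [ 0.7 -0.4 -1. ] op 0.093 grip 30.0
R [[-0.16, 0.987, 0.001], [0.987, 0.16, -0.0], [-0.001, 0.001, -1.0]]
y heading 9.23
shift cm [2.1  1.14 4.39]
wz 0.13
pred [294.87096631 191.62122003] ellipse [294.73231888 191.50359726] (27.598764419555664, 27.893741607666016) clock
plug [ 0.4629 -0.0079  0.123 ] tool mm [21.12 11.24 90.94]
slot [33 30  7 13 83] [ 0.4629 -0.0081  0.123 ] tool mm [20.91 11.22 90.94]
heading 96.02882314757952 [2.30071117e-06 1.00145869e-05]
```

View pics/w4.png

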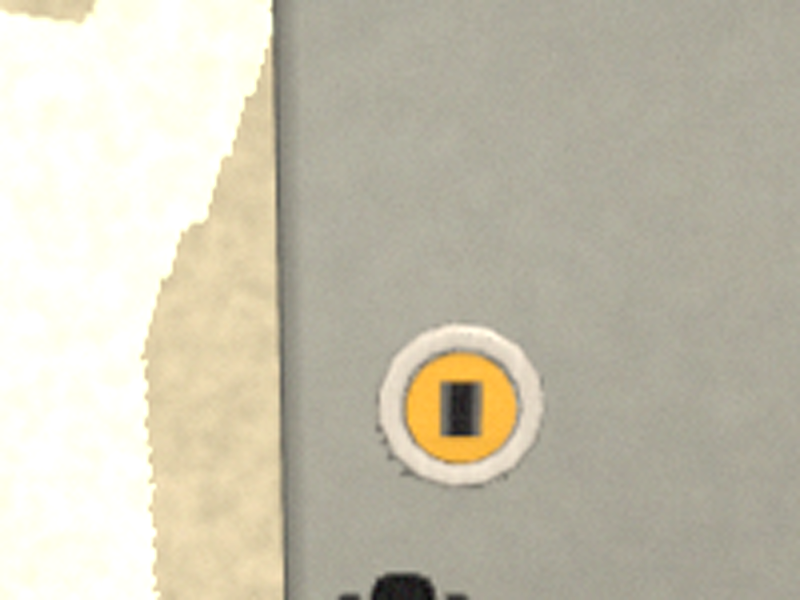

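The view shows the plug at about crop (462,407), with its slot along the image columns, and the tip of the gripped key head at crop (402,575). I'll check where the key head sits in the tool frame.

Run:
```python
from h import *
d=load('w4');tcp=d['tcp'];p,r=tcp;M=R.from_rotvec(r).as_matrix()
g=d['color'].max(2)
for q in([15,0,3.2],[15,4.5,3.2],[15,-4.5,3.2],[15,0,-32],[-15,0,-32],[5,0,3.2]):print(q,proj(d,p+M@(np.array(q)/1000),tcp).round(1))
for y in range(228,262,2):
    print(y,''.join('#' if v<45 else '+' if v<80 else '.' for v in g[y,255:310]))
```

```text
[15, 0, 3.2] [281.4 231.8]
[15, 4.5, 3.2] [289.4 231.8]
[15, -4.5, 3.2] [273.4 231.8]
[15, 0, -32] [281.6 255.7]
[-15, 0, -32] [281.5 313.6]
[5, 0, 3.2] [281.3 248.5]
228 .......................................................
230 .......................................................
232 .......................................................
234 ....................+#########+........................
236 ...................#############+......................
238 ..................###############+.....................
240 ..........####+...###############+...####+.............
242 .........+######+#########################.............
244 .........#################################+............
246 .....+#######################################+.........
248 ....###########################################+.......
250 ...#############################################+......
252 ..###############################################+.....
254 .#################################################+....
256 #############################+#####################+...
258 #######################################################
260 #######################################################
```

>>> step_arm:
  series:
    - {"tx": 1.06, "ty": 0.58, "tz": 0, "wx": 0, "wy": 0, "wz": 0}
    - {"tx": 1.06, "ty": 0.58, "tz": 0, "wx": 0, "wy": 0, "wz": 0}
    - {"tx": 0, "ty": 0, "tz": 1, "wx": 0, "wy": 0, "wz": 0.13}
    - {"tx": 0, "ty": 0, "tz": 1.5, "wx": 0, "wy": 0, "wz": 0}
    - {"tx": 0, "ty": 0, "tz": 1.5, "wx": 0, "wy": 0, "wz": 0}
    - {"tx": 0, "ty": 0, "tz": 1, "wx": 0, "wy": 0, "wz": 0}
    - {"tx": 0, "ty": 0, "tz": 0.5, "wx": 0, "wy": 0, "wz": 0}
    - {"tx": 0, "ty": 0, "tz": 0, "wx": 0, "wy": 0, "wz": 0}
    - {"tx": 0, "ty": 0, "tz": 0, "wx": 0, "wy": 0, "wz": 0}

```text
clock: 18.17
position: [0.4636, -0.0092, 0.1584]
tcp_rot: [2.042, 2.387, -0.0]
contact_force: [-0.4, 0.6, -0.6]
opening: 0.093
grasp_force: 30.0
```

Run:
```python
from p import *
s=need([.463,-.008,.15],9.1);print(s['torque'])
shoot('wrist','w5')
d=load('w5');tcp=d['tcp'];p,r=tcp;M=R.from_rotvec(r).as_matrix()
e=proj(d,[.463,-.008,.123],tcp);print(e)
x0,y0=(e-[40,45]).astype(int);c=d['color'][y0:y0+90,x0:x0+80]
hsv=cv2.cvtColor(c,cv2.COLOR_RGB2HSV);b=cv2.inRange(hsv,(8,90,60),(35,255,255))
ys,xs=np.where(b>0);print('brass extents',xs.min()+x0,xs.max()+1+x0,ys.min()+y0,ys.max()+1+y0)
for y in range(0,90,3):print(y+y0,''.join('B' if b[y,x] else '#' if c[y,x].max()<60 else '+' if c[y,x].max()<100 else '.' for x in range(80)))
```

```text
clock 18.17 pos [ 0.4636 -0.0092  0.1584] q [-0.162  0.342  2.008 -0.     0.792 -0.318] F [-0.4  0.6 -0.6] op 0.093 grip 30.0
R [[-0.155, 0.988, 0.0], [0.988, 0.155, -0.0], [-0.0, 0.0, -1.0]]
y heading 8.91
shift cm [ 0.12 -0.04  0.84]
wz -0.19
[ 0.0503433  -0.06820853 -0.01682355]
[280.60788863 236.46136511]
brass extents 257 305 220 281
191 ................................................................................
194 ................................................................................
197 ................................................................................
200 ................................................................................
203 ................................................................................
206 ................................................................................
209 ................................................................................
212 ................................................................................
215 ...........................................................................
[... 1090 characters left out ...]
#####+..............
257 +++++++++++++++####################################################+++++++++++++
260 ################################################################################
263 ################################################################################
266 ################################################################################
269 ################################################################################
272 ##################BBBB######################################BBBB################
275 #################BBBBBB###################################BBBBBB################
278 #################BBBBBB###################################BBBBBB################
```

>>> step_arm:
  series:
    - {"tx": 0.13, "ty": -0.02, "tz": 0, "wx": 0, "wy": 0, "wz": -0.2}
    - {"tx": 0, "ty": 0, "tz": 0.4, "wx": 0, "wy": 0, "wz": 0}
    - {"tx": 0, "ty": 0, "tz": 0.3, "wx": 0, "wy": 0, "wz": 0}
    - {"tx": 0, "ty": 0, "tz": 0.3, "wx": 0, "wy": 0, "wz": 0}
    - {"tx": 0, "ty": 0, "tz": 0.2, "wx": 0, "wy": 0, "wz": 0}
    - {"tx": 0, "ty": 0, "tz": 0.2, "wx": 0, "wy": 0, "wz": 0}
    - {"tx": 0, "ty": 0, "tz": 0, "wx": 0, "wy": 0, "wz": 0}

```text
clock: 18.8
position: [0.4631, -0.0075, 0.1438]
tcp_rot: [2.036, 2.392, -0.001]
contact_force: [1.4, -3.6, -2.9]
opening: 0.093
grasp_force: 30.0
```

Run:
```python
from h import *
s=need([.463,-.008,.1262],9.1);print(s['torque'])
```

```text
clock 18.8 pos [ 0.4631 -0.0075  0.1438] q [-1.590e-01  3.640e-01  2.025e+00 -1.000e-03  7.530e-01 -3.180e-01] F [ 1.4 -3.6 -2.9] op 0.093 grip 30.0
R [[-0.16, 0.987, 0.0], [0.987, 0.16, -0.001], [-0.001, 0.0, -1.0]]
y heading 9.19
shift cm [-0.05 -0.01  1.76]
wz 0.09
[-0.77399534 -0.30374343  0.01622225]
```

>>> step_arm:
  series:
    - {"tx": -0.15, "ty": 0, "tz": 0, "wx": 0, "wy": 0, "wz": 0}
    - {"tx": 0, "ty": 0, "tz": 0, "wx": 0, "wy": 0, "wz": 0}
    - {"tx": 0, "ty": 0, "tz": 0, "wx": 0, "wy": 0, "wz": 0}

```text
clock: 19.05
position: [0.463, -0.0087, 0.1442]
tcp_rot: [-2.037, -2.391, -0.0]
contact_force: [0.7, 0.3, -0.3]
opening: 0.09
grasp_force: 30.0
```

Run:
```python
from h import *
s=need([.463,-.008,.1262],9.1);print(s['torque'])
```

```text
clock 19.05 pos [ 0.463  -0.0087  0.1442] q [-0.162  0.363  2.024  0.     0.754 -0.321] F [ 0.7  0.3 -0.3] op 0.09 grip 30.0
R [[-0.159, 0.987, -0.0], [0.987, 0.159, 0.0], [0.0, -0.0, -1.0]]
y heading 9.15
shift cm [0.07 0.01 1.8 ]
wz 0.05
[-0.00627041 -0.14442515 -0.00030304]
```

>>> step_arm:
  series:
    - {"tx": 0, "ty": 0, "tz": 0.2, "wx": 0, "wy": 0, "wz": 0}
    - {"tx": 0, "ty": 0, "tz": 0.2, "wx": 0, "wy": 0, "wz": 0}
    - {"tx": 0, "ty": 0, "tz": 0.2, "wx": 0, "wy": 0, "wz": 0}
    - {"tx": 0, "ty": 0, "tz": 0, "wx": 0, "wy": 0, "wz": 0}
    - {"tx": 0, "ty": 0, "tz": 0, "wx": 0, "wy": 0, "wz": 0}

```text
clock: 19.47
position: [0.4631, -0.0087, 0.138]
tcp_rot: [-2.037, -2.392, 0.0]
contact_force: [-0.4, -0.3, -0.4]
opening: 0.089
grasp_force: 30.0
```

Run:
```python
from h import *
s=need([.463,-.008,.1262],9.1);print(s['torque'])
```

```text
clock 19.47 pos [ 0.4631 -0.0087  0.138 ] q [-0.162  0.373  2.031 -0.     0.738 -0.321] F [-0.4 -0.3 -0.4] op 0.089 grip 30.0
R [[-0.159, 0.987, -0.0], [0.987, 0.159, -0.0], [-0.0, -0.0, -1.0]]
y heading 9.17
shift cm [0.07 0.01 1.18]
wz 0.07
[-0.21200451 -0.04593834 -0.01720973]
```

>>> step_arm:
  series:
    - {"tx": 0, "ty": 0, "tz": 0.2, "wx": 0, "wy": 0, "wz": 0}
    - {"tx": 0, "ty": 0, "tz": 0.2, "wx": 0, "wy": 0, "wz": 0}
    - {"tx": 0, "ty": 0, "tz": 0.2, "wx": 0, "wy": 0, "wz": 0}
    - {"tx": 0, "ty": 0, "tz": 0, "wx": 0, "wy": 0, "wz": 0}

```text
clock: 19.8
position: [0.4641, -0.009, 0.1326]
tcp_rot: [2.035, 2.39, 0.002]
contact_force: [1.9, -3.9, 9.2]
opening: 0.094
grasp_force: 30.0
```

>>> step_arm:
  series:
    - {"tx": 0, "ty": 0, "tz": 0.2, "wx": 0, "wy": 0, "wz": 0}
    - {"tx": 0, "ty": 0, "tz": 0.1, "wx": 0, "wy": 0, "wz": 0}
    - {"tx": 0, "ty": 0, "tz": 0, "wx": 0, "wy": 0, "wz": 0}

```text
clock: 20.05
position: [0.4639, -0.0084, 0.1296]
tcp_rot: [2.037, 2.39, 0.003]
contact_force: [-0.4, 2.6, 8.7]
opening: 0.094
grasp_force: 30.0
```

Run:
```python
from h import *
s=need([.463,-.008,.1262],9.1);print(s['torque'])
```

```text
clock 20.05 pos [ 0.4639 -0.0084  0.1296] q [-1.610e-01  3.880e-01  2.039e+00  1.000e-03  7.130e-01 -3.210e-01] F [-0.4  2.6  8.7] op 0.094 grip 30.0
R [[-0.159, 0.987, 0.002], [0.987, 0.159, 0.0], [0.0, 0.002, -1.0]]
y heading 9.13
shift cm [ 0.05 -0.09  0.34]
wz 0.03
[ 0.71072531 -0.07916187 -0.01695157]
```

>>> step_arm:
  series:
    - {"tx": 0, "ty": 0, "tz": 0.15, "wx": 0, "wy": 0, "wz": 0}
    - {"tx": 0, "ty": 0, "tz": 0.15, "wx": 0, "wy": 0, "wz": 0}
    - {"tx": 0, "ty": 0, "tz": 0, "wx": 0, "wy": 0, "wz": 0}

```text
clock: 20.3
position: [0.464, -0.0083, 0.1264]
tcp_rot: [2.036, 2.39, 0.003]
contact_force: [3.4, 3.5, 2.2]
opening: 0.091
grasp_force: 30.0
```

>>> step_arm:
  series:
    - {"tx": 0, "ty": 0, "tz": 0.15, "wx": 0, "wy": 0, "wz": 0}
    - {"tx": 0, "ty": 0, "tz": 0, "wx": 0, "wy": 0, "wz": 0}

```text
clock: 20.47
position: [0.4642, -0.0085, 0.1258]
tcp_rot: [2.036, 2.39, 0.003]
contact_force: [0.2, 1.8, 17.1]
opening: 0.094
grasp_force: 30.0
```

>>> step_arm:
  series:
    - {"tx": 0, "ty": 0, "tz": 0.15, "wx": 0, "wy": 0, "wz": 0}
    - {"tx": 0, "ty": 0, "tz": 0, "wx": 0, "wy": 0, "wz": 0}

```text
clock: 20.63
position: [0.4643, -0.0087, 0.1253]
tcp_rot: [2.035, 2.389, 0.004]
contact_force: [-4.0, 4.0, 32.4]
opening: 0.094
grasp_force: 30.0
```

>>> step_arm:
  series:
    - {"tx": 0, "ty": 0, "tz": -0.1, "wx": 0, "wy": 0, "wz": 0}
    - {"tx": 0, "ty": 0, "tz": 0, "wx": 0, "wy": 0, "wz": 5}
    - {"tx": 0, "ty": 0, "tz": 0, "wx": 0, "wy": 0, "wz": 5}
    - {"tx": 0, "ty": 0, "tz": 0, "wx": 0, "wy": 0, "wz": 5}
    - {"tx": 0, "ty": 0, "tz": 0, "wx": 0, "wy": 0, "wz": 5}
    - {"tx": 0, "ty": 0, "tz": 0, "wx": 0, "wy": 0, "wz": 5}
    - {"tx": 0, "ty": 0, "tz": 0, "wx": 0, "wy": 0, "wz": 5}
    - {"tx": 0, "ty": 0, "tz": 0, "wx": 0, "wy": 0, "wz": 0}

```text
clock: 21.3
position: [0.4639, -0.0091, 0.1255]
tcp_rot: [2.589, 1.775, 0.003]
contact_force: [-3.1, -2.0, 21.6]
opening: 0.094
grasp_force: 30.0
```

Run:
```python
from h import *
s=need([.463,-.008,.1262],-84);print(s['torque'])
```

```text
clock 21.3 pos [ 0.4639 -0.0091  0.1255] q [-1.620e-01  3.940e-01  2.043e+00 -1.000e-03  7.010e-01  2.080e-01] F [-3.1 -2.  21.6] op 0.094 grip 30.0
R [[0.361, 0.933, 0.003], [0.933, -0.361, -0.001], [0.0, 0.003, -1.0]]
y heading -21.14
shift cm [ 0.07 -0.12 -0.07]
wz 62.86
[-0.32467137  0.59462291  0.01820958]
```

>>> step_arm:
  series:
    - {"tx": 0, "ty": 0, "tz": 0, "wx": 0, "wy": 0, "wz": 5}
    - {"tx": 0, "ty": 0, "tz": 0, "wx": 0, "wy": 0, "wz": 5}
    - {"tx": 0, "ty": 0, "tz": 0, "wx": 0, "wy": 0, "wz": 5}
    - {"tx": 0, "ty": 0, "tz": 0, "wx": 0, "wy": 0, "wz": 5}
    - {"tx": 0, "ty": 0, "tz": 0, "wx": 0, "wy": 0, "wz": 5}
    - {"tx": 0, "ty": 0, "tz": 0, "wx": 0, "wy": 0, "wz": 5}
    - {"tx": 0, "ty": 0, "tz": 0, "wx": 0, "wy": 0, "wz": 0}

```text
clock: 21.88
position: [0.4635, -0.009, 0.1254]
tcp_rot: [2.961, 1.045, 0.002]
contact_force: [-4.4, -2.5, 22.6]
opening: 0.095
grasp_force: 30.0
```

Run:
```python
from h import *
s=need([.463,-.008,.1262],-84);print(s['torque'])
```

```text
clock 21.88 pos [ 0.4635 -0.009   0.1254] q [-1.620e-01  3.940e-01  2.044e+00 -1.000e-03  7.020e-01  7.310e-01] F [-4.4 -2.5 22.6] op 0.095 grip 30.0
R [[0.779, 0.628, 0.002], [0.628, -0.779, -0.001], [0.001, 0.002, -1.0]]
y heading -51.12
shift cm [ 0.02 -0.11 -0.08]
wz 32.88
[-0.55342037  0.73643261  0.09856409]
```

>>> step_arm:
  series:
    - {"tx": 0, "ty": 0, "tz": 0, "wx": 0, "wy": 0, "wz": 5}
    - {"tx": 0, "ty": 0, "tz": 0, "wx": 0, "wy": 0, "wz": 5}
    - {"tx": 0, "ty": 0, "tz": 0, "wx": 0, "wy": 0, "wz": 5}
    - {"tx": 0, "ty": 0, "tz": 0, "wx": 0, "wy": 0, "wz": 5}
    - {"tx": 0, "ty": 0, "tz": 0, "wx": 0, "wy": 0, "wz": 5}
    - {"tx": 0, "ty": 0, "tz": 0, "wx": 0, "wy": 0, "wz": 5}
    - {"tx": 0, "ty": 0, "tz": 0, "wx": 0, "wy": 0, "wz": 3}
    - {"tx": 0, "ty": 0, "tz": 0, "wx": 0, "wy": 0, "wz": 0}

```text
clock: 22.55
position: [0.4634, -0.0089, 0.1254]
tcp_rot: [3.137, 0.164, 0.002]
contact_force: [-4.1, -0.3, 23.7]
opening: 0.096
grasp_force: 30.0
```

Run:
```python
from h import *
s=need([.463,-.008,.1262],-84);print(s['torque'])
```

```text
clock 22.55 pos [ 0.4634 -0.0089  0.1254] q [-0.162  0.394  2.044 -0.     0.702  1.305] F [-4.1 -0.3 23.7] op 0.096 grip 30.0
R [[0.995, 0.104, 0.002], [0.104, -0.995, -0.001], [0.002, 0.001, -1.0]]
y heading -84.02
shift cm [-0.03 -0.09 -0.08]
wz -0.02
[-0.12092423  1.01044297  0.06840142]
```

>>> step_arm:
  series:
    - {"tx": 0, "ty": 0, "tz": 0, "wx": 0, "wy": 0, "wz": 3}
    - {"tx": 0, "ty": 0, "tz": 0, "wx": 0, "wy": 0, "wz": 3}
    - {"tx": 0, "ty": 0, "tz": 0, "wx": 0, "wy": 0, "wz": 0}
    - {"tx": 0, "ty": 0, "tz": 0, "wx": 0, "wy": 0, "wz": 0}

```text
clock: 22.88
position: [0.4634, -0.0087, 0.1254]
tcp_rot: [3.141, 0.004, 0.003]
contact_force: [-3.1, 0.9, 21.8]
opening: 0.093
grasp_force: 30.0
```

Run:
```python
from p import *
s=need([.463,-.008,.1262],-84);print(s['torque'])
t,o=shoot('top','top5'),load('top3')
# hung mug: white blob near the free arm, now vs after release
for d in(o,t):
    c=d['color'][195:232,118:165];m=((c.min(2)>110)&(c.max(2).astype(int)-c.min(2)<45)).astype(np.uint8);print('white px',m.sum())
e=cv2.absdiff(crop(t,118,190,40,45,1),crop(load('top4'),118,190,40,45,1));print('diff to after retreat',e.mean(),e.max())
sc=[load('scene3'),shoot('scene','scene5')];e=cv2.absdiff(*[crop(d,425,160,35,40,1) for d in sc]);print('scene diff',e.mean())
```

```text
clock 22.88 pos [ 0.4634 -0.0087  0.1254] q [-0.161  0.394  2.044  0.     0.702  1.407] F [-3.1  0.9 21.8] op 0.093 grip 30.0
R [[1.0, 0.003, 0.002], [0.003, -1.0, -0.0], [0.002, 0.0, -1.0]]
y heading -89.84
shift cm [-0.04 -0.07 -0.08]
wz -5.84
[0.29158966 0.84714896 0.04681757]
white px 1109
white px 1230
diff to after retreat 92.96685185185186 181
scene diff 13.08095238095238
```

Run:
```python
from h import *
def asc(d,x,y,w,h):
    c=d['color'][y:y+h,x:x+w].astype(int);g=c.min(2);sat=c.max(2)-g
    for r in range(0,h,2):print(''.join('O' if sat[r,k]>55 else '#' if g[r,k]<60 else 'w' if sat[r,k]<18 and g[r,k]>120 else '.' for k in range(w)))
print('top');asc(load('top5'),115,195,60,40)
print('scene');asc(load('scene5'),420,155,50,50)
d=shoot('wrist','w6');g=d['color'].max(2)
for y in range(222,262,3):print(y,''.join('#' if v<45 else '+' if v<80 else '.' for v in g[y,255:310]))
```

```text
top
.www...www.wwwwwwww....w.OO#OOOOOOO#####OOOOOOOOOOOOOOOOOOOO
wwwwwwwwwwww.w.wwwwwww..OO#OOOOOOOOOOOOO#########OOOOOOOOOOO
wwwwww.wwwwwwwwww.wwww..OO#OOOOOOOOOOOOOOOOOO####OOOOOOOOOOO
www...w....wwwwwww...wwOO#.OOOOOOOOOOOOOOOOOOOOOOOOOOOOOOOOO
w..w..w.wwww.wwww..wwwOOO#........OOOOOOOOOOOOOOOOOOOOOOOOOO
.www.w..wwww..www.....OO#...................OOOOOOOOOOOOOOOO
....ww..wwwwwwwwww..wOOO#.....................OOOOOOOOOOOOOO
........www.wwwwwwww............................OOOOOOOOOOOO
.........wwwwwww.www.............w...............OOOOOOOOOOO
..........wwww...ww.OOOwwwwww....................OOOOOOOOOOO
..........www....w.OOO#wwwwww...w................OOOOOOOOOO.
..........www.wwww.OOO#....www..w...............OOOOOOO.....
..........ww.w.w..ww...................................wwwww
.........wwwwwwww.wwwww.w.....................ww.www.wwwwwww
........www.....wwww..wwwwwwwwwww...........w..wwww..wwwwwww
.....wwww.wwwwwwwwwwwww.www..ww.ww.wwwwwwwwww.wwwww.........
...wwwww.wwwwwwwwwwwwww..wwwww..w.wwww.w.ww.....www..w....w.
wwwwwwwwwwww..w...wwwwwwww..wwww..wwww.www....wwww.....w..w
[... 1544 characters left out ...]
........................................
231 .......................................................
234 .....................++#######+........................
237 ..................+##############+.....................
240 ..........####+...###############+..+#####.............
243 .........+################################.............
246 ......+######################################+.........
249 ....###########################################+.......
252 ..###############################################+.....
255 .#################################################+....
258 #######################################################
261 #######################################################
```

>>> step_arm:
  series:
    - {"tx": 0, "ty": 0, "tz": 0, "wx": 0, "wy": 0, "wz": 1}
    - {"tx": 0, "ty": 0, "tz": 0, "wx": 0, "wy": 0, "wz": 0}
    - {"tx": 0, "ty": 0, "tz": 0, "wx": 0, "wy": 0, "wz": 0}
    - {"tx": 0, "ty": 0, "tz": 0, "wx": 0, "wy": 0, "wz": 0}
    - {"tx": 0, "ty": 0, "tz": 0, "wx": 0, "wy": 0, "wz": 0}
    - {"tx": 0, "ty": 0, "tz": 0, "wx": 0, "wy": 0, "wz": 0}
    - {"tx": 0, "ty": 0, "tz": 0, "wx": 0, "wy": 0, "wz": 0}
    - {"tx": 0, "ty": 0, "tz": 0, "wx": 0, "wy": 0, "wz": 0}

```text
clock: 23.7
position: [0.4634, -0.0087, 0.1254]
tcp_rot: [3.141, -0.022, 0.002]
contact_force: [-3.6, -0.1, 22.1]
opening: 0.093
grasp_force: 30.0
```

Run:
```python
from h import *
from workcell import bot
s=need(None,-84);print(s['torque'])
print(bot.finish_job())
```

```text
clock 23.7 pos [ 0.4634 -0.0087  0.1254] q [-0.161  0.394  2.044 -0.     0.702  1.424] F [-3.6 -0.1 22.1] op 0.093 grip 30.0
R [[1.0, -0.014, 0.002], [-0.014, -1.0, -0.0], [0.002, 0.0, -1.0]]
y heading -90.82
wz -6.82
[0.28771798 0.81501591 0.1238585 ]
the job is handed in; nothing more can be done
None
```

I handed the job in at 23.7 s with the mug hanging on the free upper arm and the key fully home, gripped at 30 N after a 100° clockwise wrist turn; the hand-in gave no verdict, and the plug's own angle is inferred from the wrist turn and the unmoved grip, not read directly.

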